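# Press a filled sandwich biscuit in the bench press

### The job

Take the green-filled sandwich biscuit off the kitchen scale, lay it flat in the blue nest of the press's sled and let go, then push the sled fully home under the press. Then press the red plunger knob down, through its soft first stop and on to the firm second stop where the foot squeezes the biscuit, hold it there for about a second without crushing the biscuit, and let the plunger come back up. Leave the biscuit in the nest under the press, and leave the other biscuits and kitchen things alone.

Things in the scene. Friction and masses are not known exactly. Their poses are not given: they have to be found in the camera images.
- biscuit_center (a point): centre (half-way up, 12 mm above its underside) of the loose sandwich biscuit to press: a tan disc with green cream in the middle, 50 mm across, 24 mm high, about 35 g, lying flat on the round plate of the white kitchen scale. Round, so it may be gripped across any diameter. It cracks if the press foot squeezes it with more than 16 N.
- biscuit: the same biscuit as a body; origin at the centre of its underside, z up
- scale: white kitchen scale, fixed, 170 x 200 mm; origin on the table under its middle. Its round plate (136 mm across) has its top 40 mm above the table and is centred 10 mm along the scale's +x
- press: white bench press, fixed; origin on the table straight under the plunger's axis; its +x points from the sled's open end to the column at the rear. Base 130 mm wide (y), x = -225 to +75 mm, 20 mm high, with rails (29 mm high) along its edges. Head over the axis: 60 mm wide, x = -25 to +68 mm, z = 105 to 145 mm, collar up to 161 mm; only the red knob stands higher
- sled (a joint): travel of the aluminium sled in m: 0 = fully out towards the press's -x end, 0.120 = fully home against its end stop, nest straight under the foot. It stays where it is left; pushing it takes about 2 N, and at the end stop it stops dead
- nest (a point): centre of the nest floor on the sled (34 mm above the table; moves with the sled; axes as the press): blue round recess 56 mm across inside with a rim 5 mm high and 4 mm thick. A well laid biscuit lies flat on its floor, its centre 12 mm above this point
- sled_handle (a point): centre of the top face of the sled's black upright handle: a block 12 mm (along the sled's travel) x 30 mm (across), standing 42 mm above the sled's top (its top is 76 mm above the table), 52 mm to the press's -x side of the nest's centre. Push it along the press's +x, with nothing in its way
- knob_top (a point): centre of the flat top of the plunger's red mushroom knob (40 mm across, 18 mm thick), 228 mm above the table while up; rides with the knob. Total push on it: 16 to 20 N is right at the second stop (5 to 13 N on the biscuit); over about 23 N the biscuit cracks. Springs bring it back up when let go
- plunger: plunger with all it carries (knob, rod, white foot); origin where the knob's top is at rest. Pressed down, the knob first sinks 14 mm (1 to 3 N) to its soft first stop: nothing pressed yet. At about 6 N this yields and rod and foot go down 4 to 24 mm more (6 to 11 N; the foot's length differs each time and is not measured), then the foot meets the biscuit: second stop, about 8 N per mm
- tray_biscuit0: a finished sandwich biscuit on the dark baking tray, 50 mm across, 24 mm high; origin at its underside; a bystander, leave it alone
- tray_biscuit1: a finished sandwich biscuit on the dark baking tray, 50 mm across, 24 mm high; origin at its underside; a bystander, leave it alone
- tray_biscuit2: a finished sandwich biscuit on the dark baking tray, 50 mm across, 24 mm high; origin at its underside; a bystander, leave it alone
- jar: glass jar, 70 mm across, 110 mm high; origin at its underside; a bystander, leave it alone
- spatula: spatula with green handle lying flat on the table, under 40 mm high; origin at its underside; a bystander, leave it alone
- cutter: steel ring cutter, 70 mm across, 40 mm high; origin at its underside; a bystander, leave it alone
Not all that is in view belongs to the job. Leave any purple or turquoise look-alike of the biscuit alone.

How it is judged:
On the way, in this order (a step that is already met when the one before it is completed fails the run):
1. the biscuit lies flat in the sled's nest, let go (horizontal distance between biscuit_center and nest below 0.006 m and z of biscuit_center in the frame of nest between 0.009 and 0.0145 m and angle between biscuit_center's own z axis and vertical below 0.1 rad and contact force between the fingers and biscuit below 0.2 N), for 0.2 s.
2. the sled is fully home (within 4 mm) with the biscuit in its nest (horizontal distance between biscuit_center and nest below 0.006 m and z of biscuit_center in the frame of nest between 0.009 and 0.0145 m and angle between biscuit_center's own z axis and vertical below 0.1 rad and value of joint sled above 0.116 m), for 0.2 s.
3. with the sled home, the plunger is at its second stop: the foot presses the biscuit with more than 4 N for half a second (horizontal distance between biscuit_center and nest below 0.006 m and value of joint sled above 0.116 m and contact force between plunger and biscuit above 4 N), for 0.5 s.
At the end, for the whole second after the job is handed in: The biscuit lies flat (within 0.1 rad) and still in the nest (centre within 6 mm of the nest's centre, on its floor), the sled is home within 4 mm, and the plunger is back up (within 3 mm), off the biscuit (all of step 2 and contact force between the fingers and biscuit below 0.2 N and contact force between plunger and biscuit below 0.1 N and distance of plunger from where it was at the start of the episode below 0.003 m and linear speed of biscuit below 0.01 m/s); the robot touches nothing.
It fails at once if the press foot squeezes the biscuit with more than 16 N (contact force between plunger and biscuit above 16 N).
It fails at once if another biscuit or kitchen thing is moved by more than 30 mm (distance of any of tray_biscuit0, tray_biscuit1, tray_biscuit2, jar, spatula, cutter from where it was at the start of the episode above 0.03 m).
It also fails if it takes over 67 s, if anything falls off the work surface, if the arm or the gripper's body presses on something with over 40 N, if the wrist force passes 120 N, or if a joint passes its speed limit or range.

### The arm

A 7-joint arm with a two-finger parallel gripper is mounted at the origin on the work surface. World frame = base frame: x ahead of the robot, y to its left, z up, the work surface at z = 0. Lengths are in m, angles in rad, forces in N, time in s.
With the tool pointing down it reaches from about 0.35 to 0.9 m from the base axis. Payload 8.1 kg.
Tool frame: the origin (TCP) lies midway between the tips of the shut fingers; the grasp point (between the pads) lies 19 mm behind it; x points along the fingers, z is the direction in which the jaws open and shut, and the axes are right-handed (so a half turn about x gives the same grasp; the last joint's range is limited). The gripper opens to 92 mm and grips with 3 to 60 N. Pads are 19 mm wide; open, the fingers measure 130 mm over their backs; the gripper's body (75 mm by 190 mm) begins 47 mm behind the grasp point.
Start: joints at [-1.363, 0.434, 0.025, 1.573, -0.012, 1.134, -0.075], TCP at [0.191, 0.595, 0.227] pointing down, gripper open.
Joint ranges: [-2.62, 2.62], [-0.44, 2.09], [-1.27, 1.32], [0.08, 2.57], [-1.32, 4.46], [0.12, 2], [-2.74, 2.74]. Speed limits (rad/s): [2.22, 2.22, 3.01, 3.01, 3.14, 3.14, 3.14].

### API

Orientations are given as a rotation vector (axis times angle).
In Python, from cell import arm gives the robot as it stands. The module is installed in compiled form; this text tells all that it offers.
- The arm moves only by the tool move_arm, never from a script. Its argument "steps" is text: rows parted by semicolons, each of 5 numbers parted by spaces: the shift along the tool's x, y, z in m, then the turn about the tool's x in rad, then the closure in counts, from 0 (fully open) to 255 (shut). A call has 1 to 10 rows; each row is the pose to reach, as a shift and turn from the pose commanded when the call began, along the tool's axes at that moment; what a row does not reach only later rows make up. A row lasts 1/12 s, in which the tool goes at most 41.7 mm and 7.16 degrees, less where a joint would pass 70% of its speed; a pose out of reach is approached as far as the arm can. A call with a gripper value outside its range is refused whole. The fingers move at their own pace and stop on an object; "squeeze" is the grip in N (left out, the last holds). Time passes only in rows, so rows that repeat a pose let the fingers close. It gives the time, the measured TCP pose, the force and the opening at its end, in the units of the state.
- arm.observe(): the state, without advancing time (a new reading comes with each control period).
- arm.get_image(name): name is "scene" or "top" or "wrist"; returns a dict with "img" (384x512x3 uint8, blue, green, red), "z_map" (384x512 float32, m along the optical axis (not along the pixel's ray), 0 where there is no reading), "vfov" (degrees; the focal length in pixels is half the picture's height over the tangent of half this angle, whatever the lens; pixels are square), "cx", "cy" (the principal point, pixels), "extrinsics" (4x4, takes a point from camera to world coordinates). Camera axes: x right, y up, looking along -z (the intrinsics and any distortion apply to the point x, -y, -z); pixel columns grow to the right and rows downward; lengths in m; the calibration is good to about 2 mm. A picture is of the moment at which its call begins.
- arm.sign_off(): hands the job in, once; it reports no verdict.
The state is a dict: "clock": time; "joints": joint angles; "dq": joint speeds; "joint_efforts": joint torques, N m; "position": TCP position; "ee_rot": TCP orientation; "force": force on the tool from outside, world axes, zero at the start; "ft_torque": the same for the moment, N m; "width": opening from 0.0 (shut) to 1.0 (fully open).
Only numpy, scipy, OpenCV 4.12 (cv2) and the standard library are available. Lean on these libraries where they do the work, as an engineer would, in place of code of your own. Each camera call takes 0.05 s, during which the arm holds its last target.

## Working session

There is one attempt and no reset: what is moved stays moved. The work goes in short steps, Python scripts to look and compute and a tool call to move; the robot and the scene stay as the last step left them, time stands still between calls to the robot, and variables do not carry over. Pictures are saved under pics/ and viewed, and the job is handed in when it is done.

Besides the shell and the picture viewer there is one more tool, called after "Emit:" by a JSON object that holds its "fn" and its "kwargs", one argument or row to a line. move_arm: Moves the arm, as the interface text tells. Its arguments: {"type":"object","properties":{"steps":{"type":"string"},"squeeze":{"type":"number"}},"required":["steps"]}

```bash
mkdir -p pics
cat > h.py <<'E'
import numpy as np, cv2
from cell import arm
from scipy.spatial.transform import Rotation as R
def grab(n,save=None):
    d=arm.get_image(n)
    if save: cv2.imwrite('pics/'+save+'.png',d['img'])
    return d
def f(d): return d['img'].shape[0]/2/np.tan(np.radians(d['vfov']/2))
def ray(d,u,v):
    F=f(d); E=np.array(d['extrinsics']); r=np.array([(u-d['cx'])/F,-(v-d['cy'])/F,-1.0])
    return E[:3,3],E[:3,:3]@r
def onz(d,u,v,z):
    o,r=ray(d,u,v); return o+r*(z-o[2])/r[2]
def cloud(d):
    h,w=d['z_map'].shape; u,v=np.meshgrid(np.arange(w),np.arange(h)); F=f(d);E=np.array(d['extrinsics']);z=d['z_map']
    P=np.stack([(u-d['cx'])/F*z,-(v-d['cy'])/F*z,-z],-1)
    return P@E[:3,:3].T+E[:3,3]
E
python3 - <<'E'
from h import *
s=arm.observe()
for k in s: print(k,s[k])
for n in ['scene','top','wrist']:
    d=grab(n,n+'0'); print(n,[ (k,d[k]) for k in d if k not in('img','z_map')], (d['z_map']>0).mean())
E
```

```text
clock 0.0
joints [-1.36256322  0.43523795  0.02498092  1.57410315 -0.01162453  1.13399979
 -0.07514433]
dq [-1.12673375e-03  1.10910699e-04 -7.57039238e-04  3.17481885e-03
 -7.80739211e-04  9.19817663e-04 -4.50643183e-05]
joint_efforts [-9.75532712e-04 -6.67847729e+01  9.84297283e-01 -3.14459002e+01
 -6.05623866e-02  4.30508377e-02  1.81289406e-04]
position [0.1910508  0.59453976 0.22593342]
ee_rot [-0.97818217  1.34166151  0.97645044]
force [-0.12213377 -0.13000987  0.24950534]
ft_torque [-0.01716437 -0.02498552 -0.01084911]
width 0.9981573223602745
scene [('vfov', 47.221517075185545), ('cx', 253.28494291033937), ('cy', 194.8152011084665), ('extrinsics', array([[ 5.69802016e-01, -7.08405720e-01,  4.16517705e-01,
         1.25146673e+00],
       [ 8.21781312e-01,  4.91847015e-01, -2.87683834e-01,
        -4.62737381e-01],
       [-1.06611660e-03,  5.06209294e-01,  8.62410003e-01,
         1.49655647e+00],
       [ 0.00000000e+00,  0.00000000e+00,  0.00000000e+00,
         1.00000000e+00]]))] 0.9962056477864584
top [('vfov', 43.76979783625566), ('cx', 253.08177283724729), ('cy', 191.92801147532455), ('extrinsics', array([[-0.01217715,  0.98148912, -0.19113037,  0.31791765],
       [-0.99989625, -0.01342321, -0.00522603, -0.01193631],
       [-0.00769488,  0.1910469 ,  0.98155075,  1.48807908],
       [ 0.        ,  0.        ,  0.        ,  1.        ]]))] 0.9957936604817709
wrist [('vfov', 60.13078803268175), ('cx', 255.27810838058136), ('cy', 187.29109505443498), ('extrinsics', array([[ 0.30596858, -0.90579546, -0.2931174 ,  0.11038279],
       [ 0.95204104,  0.29077049,  0.09523849,  0.62178561],
       [-0.0010367 , -0.30819978,  0.95132109,  0.38315162],
       [ 0.        ,  0.        ,  0.        ,  1.        ]]))] 0.9959716796875
```

View pics/scene0.png

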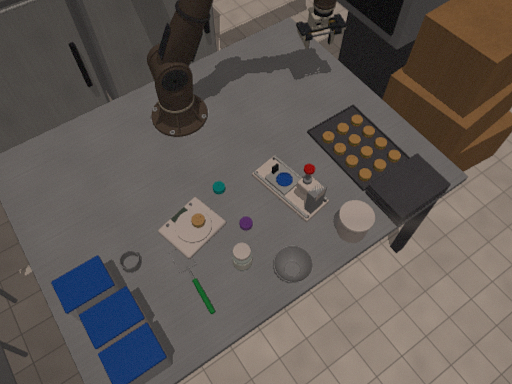

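View pics/top0.png

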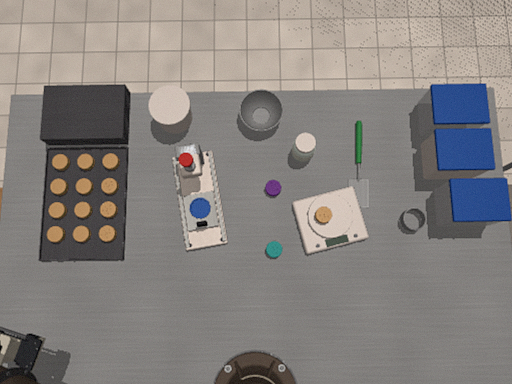

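View pics/wrist0.png

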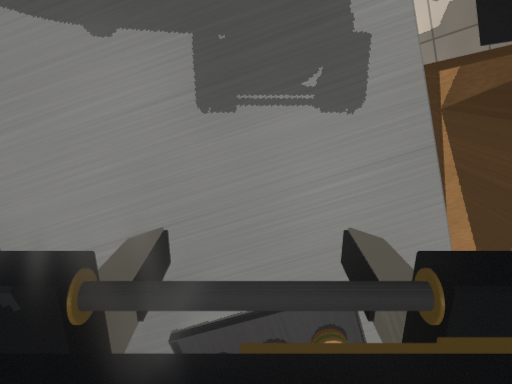

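The top view shows the tan biscuit on the scale plate at (323,215). The press has its blue nest at (200,208), black handle at (202,224) and red knob at (186,160). The purple disc (273,188) and turquoise disc (274,250) on the table are look-alikes, to be left alone. Next I'll measure and check an enlarged crop.

```bash
cat > meas.py <<'E'
from h import *
def blobs(d,lo,hi,amin=15,roi=None):
    hsv=cv2.cvtColor(d['img'],cv2.COLOR_BGR2HSV); m=cv2.inRange(hsv,np.array(lo),np.array(hi))
    if roi: 
        k=np.zeros_like(m);k[roi[1]:roi[3],roi[0]:roi[2]]=255;m&=k
    n,l,st,c=cv2.connectedComponentsWithStats(m)
    return [(c[i].round(1).tolist(),st[i].tolist()) for i in range(1,n) if st[i][4]>=amin]
E
python3 - <<'E'
from meas import *
T=grab('top');S=grab('scene')
for d,n,rb,rn,rk in [(T,'top',(305,195,345,235),(180,190,220,222),(175,145,200,170)),(S,'scene',(185,205,212,235),(270,165,300,192),(298,158,320,178))]:
    P=cloud(d)
    for nm,lo,hi,z,roi in [('bisc',(8,70,60),(28,255,255),.064,rb),('nest',(105,120,40),(130,255,255),.039,rn),('knob',(0,150,60),(6,255,255),.228,rk)]:
        for c,st in blobs(d,lo,hi,15,roi):
            u,v=c; print(n,nm,c,st,onz(d,u,v,z).round(4),P[int(round(v)),int(round(u))].round(4))
I=T['img']
a=cv2.resize(I[190:260,285:375],None,fx=4,fy=4,interpolation=cv2.INTER_CUBIC)
b=cv2.resize(S['img'][195:260,155:235],None,fx=4,fy=4,interpolation=cv2.INTER_CUBIC)
c=cv2.resize(I[140:255,165:240],None,fx=5,fy=5,interpolation=cv2.INTER_CUBIC)
H=np.zeros((600,740,3),np.uint8);H[:280,:360]=a;H[300:560,:320]=b;H[:575,365:740]=c
cv2.imwrite('pics/crop1.png',H)
E
```

```text
top bisc [323.0, 214.6] [315, 206, 17, 18, 222] [ 0.523  -0.2135  0.064 ] [ 0.5217 -0.2135  0.0642]
top nest [199.5, 207.7] [190, 198, 20, 20, 322] [0.553 0.161 0.039] [0.5532 0.1603 0.0317]
top knob [185.3, 159.3] [178, 153, 15, 14, 153] [0.6564 0.1784 0.228 ] [0.6571 0.1791 0.2287]
scene bisc [197.7, 220.0] [191, 213, 14, 15, 164] [ 0.5314 -0.2128  0.064 ] [ 0.5311 -0.2116  0.0621]
scene nest [283.9, 179.0] [276, 173, 16, 13, 167] [0.5569 0.1634 0.039 ] [0.5553 0.1653 0.0352]
scene knob [309.1, 168.6] [304, 164, 11, 11, 87] [0.6626 0.1796 0.228 ] [0.6627 0.1794 0.2258]
```

View pics/crop1.png

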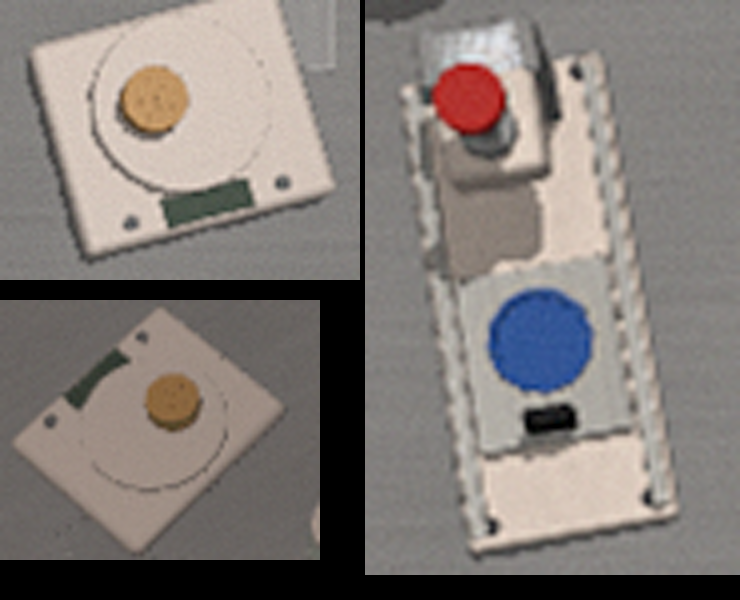

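The only sandwich biscuit on the scale is the tan one. Both views confirm it, with it at z≈0.064. Next I'll work out the press axis and the moves in tool axes.

```bash
cat >> h.py <<'E'
def go(x,y,z,yaw=None):
    "shift in tool axes and turn to reach TCP target; tool z to align with press y (sign nearest)"
    s=arm.observe(); M=R.from_rotvec(s['ee_rot']).as_matrix()
    sh=M.T@(np.array([x,y,z])-s['position']); 
    t=0
    if yaw is not None:
        p=np.array([-np.sin(yaw),np.cos(yaw),0]); l=M.T@p; t=np.arctan2(-l[1],l[2]); t=(t+np.pi/2)%np.pi-np.pi/2
    print('pos',np.round(s['position'],4),'shift',sh.round(4),'turn',round(t,4),'F',np.round(s['force'],2),'w',round(s['width'],3),'t',s['clock'])
E
python3 - <<'E'
from meas import *
T=grab('top')
s=arm.observe(); print(R.from_rotvec(s['ee_rot']).as_matrix().round(3))
E=np.linalg.inv(R.from_rotvec(s['ee_rot']).as_matrix())
print('cam in tool',E@(np.array(arm.get_image('wrist')['extrinsics'])[:3,3]-s['position']))
# base corners front at z=.02/.029: crop px -> image
for (a,b) in [((165+(405-365)/5,140+90/5),(165+(472-365)/5,140+550/5)),((165+(600-365)/5,140+52/5),(165+(676-365)/5,140+512/5))]:
    p,q=onz(T,*a,.029),onz(T,*b,.029); dd=p-q; print(p.round(4),q.round(4),np.degrees(np.arctan2(dd[1],dd[0])), np.linalg.norm(dd))
# handle
for c,st in blobs(T,(0,0,0),(180,255,35),8,(190,215,215,232)):
    print('handle',c,st,onz(T,*c,.076).round(4),)
yaw=np.arctan2(.1784-.161,.6564-.553);print(np.degrees(yaw))
go(.523,-.2135,.15,yaw)
E
```

```text
[[-0.    -0.952  0.306]
 [-0.     0.306  0.952]
 [-1.    -0.    -0.   ]]
cam in tool [-0.15712168  0.08510417  0.00098163]
[0.7146 0.2474 0.029 ] [0.4249 0.2008 0.029 ] 9.12713538049527 0.2934592108375353
[0.7377 0.1242 0.029 ] [0.4464 0.0766 0.029 ] 9.27908818680543 0.2952281055180752
handle [201.7, 223.6] [197, 221, 10, 6, 39] [0.499  0.1495 0.076 ]
9.552155592414934
pos [0.1911 0.595  0.2265] shift [ 0.0768 -0.5632 -0.6682] turn -0.4776 F [0.72 0.58 0.02] w 1.002 t 0.35
```

Emit:
{"fn": "move_arm", "kwargs": {
  "steps": "0 -0.26 -0.31 0 0;0 -0.26 -0.31 0 0;0 -0.26 -0.31 0 0;0 -0.26 -0.31 0 0;0 -0.26 -0.31 0 0;0 -0.26 -0.31 0 0;0 -0.26 -0.31 0 0;0 -0.26 -0.31 0 0;0 -0.26 -0.31 0 0;0 -0.26 -0.31 0 0"
}}

```text
clock: 1.18
position: [0.3447, 0.2169, 0.227]
ee_rot: [-0.976, 1.341, 0.975]
force: [0.7, 0.2, -0.4]
width: 1.0
```

Emit:
{"fn": "move_arm", "kwargs": {
  "steps": "0 -0.3 -0.358 -0.48 0;0 -0.3 -0.358 -0.48 0;0 -0.3 -0.358 -0.48 0;0 -0.3 -0.358 -0.48 0;0 -0.3 -0.358 -0.48 0;0 -0.3 -0.358 -0.48 0;0 -0.3 -0.358 -0.48 0;0 -0.3 -0.358 -0.48 0;0 -0.3 -0.358 -0.48 0;0 -0.3 -0.358 -0.48 0"
}}

```text
clock: 2.02
position: [0.4876, -0.1326, 0.227]
ee_rot: [-1.333, 1.123, 1.332]
force: [1.2, 0.5, -0.3]
width: 0.998
```

Run:
```python
from meas import *
go(.523,-.2135,.15,.162)
W=grab('wrist','w1')
for n in['scene','top']: grab(n,n+'1')
```

```text
pos [ 0.4876 -0.1326  0.227 ] shift [ 0.077  -0.0211 -0.0858] turn 0.0077 F [ 1.25  0.54 -0.31] w 0.998 t 2.0167
```

View pics/w1.png

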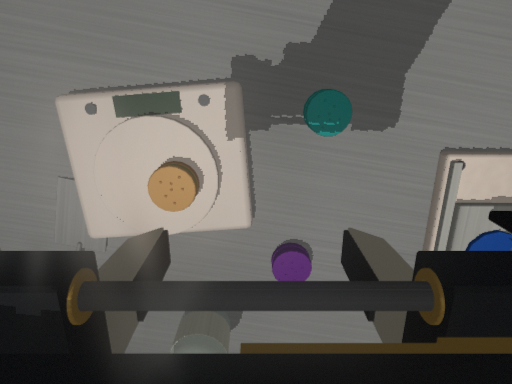

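The wrist view shows the tan biscuit at (172,187) on the scale plate, with the purple and turquoise look-alikes apart from it on the table.

Run:
```python
from meas import *
W=grab('wrist')
P=cloud(W)
for c,st in blobs(W,(8,70,60),(28,255,255),200,(130,150,220,225)):
    print(c,st,onz(W,*c,.064).round(4),P[int(c[1]),int(c[0])].round(4))
m=(P[...,2]>.058)&(P[...,2]<.072)
u,v=np.meshgrid(np.arange(512),np.arange(384)); m&=(u>130)&(u<215)&(v>150)&(v<225)
print(m.sum(),np.median(P[m],0).round(4),P[m].min(0),P[m].max(0))
```

```text
[175.2, 187.1] [150, 162, 51, 51, 1994] [ 0.5192 -0.2102  0.064 ] [ 0.5194 -0.2105  0.0634]
1781 [ 0.5218 -0.2114  0.0631] [ 0.49859411 -0.23614065  0.05816502] [ 0.54806947 -0.18676932  0.06608306]
```

Run:
```python
from meas import *
go(.5225,-.212,.12,.162)
```

```text
pos [ 0.4871 -0.1319  0.2265] shift [ 0.1065 -0.0217 -0.0849] turn 0.0041 F [ 0.44  1.14 -0.16] w 1.0 t 2.2167
```

Emit:
{"fn": "move_arm", "kwargs": {
  "steps": "0 -0.022 -0.085 0 0;0 -0.022 -0.085 0 0;0.04 -0.022 -0.085 0 0;0.08 -0.022 -0.085 0 0;0.107 -0.022 -0.085 0 0;0.107 -0.022 -0.085 0 0;0.107 -0.022 -0.085 0 0;0.107 -0.022 -0.085 0 0"
}}

```text
clock: 2.88
position: [0.5242, -0.21, 0.1214]
ee_rot: [-1.335, 1.122, 1.332]
force: [0.6, 0.0, 0.8]
width: 1.002
```

Run:
```python
from meas import *
go(.5225,-.212,.049,.162)
W=grab('wrist','w2');grab('top','top2')
```

```text
pos [ 0.5242 -0.21    0.1214] shift [ 0.0724  0.0021 -0.0016] turn 0.0084 F [0.57 0.02 0.79] w 1.002 t 2.8833
```

View pics/w2.png

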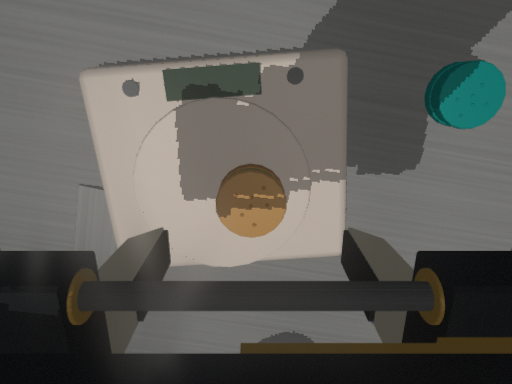

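The biscuit is at (251,202), centred between the fingers in the jaw direction. I'll check its position.

Run:
```python
from meas import *
W=grab('wrist')
P=cloud(W)
m=(P[...,2]>.0605)&(P[...,2]<.072)
u,v=np.meshgrid(np.arange(512),np.arange(384)); m&=(u>205)&(u<300)&(v>150)&(v<245)
ps=np.argwhere(m)[:,::-1].astype(np.float32); (c,r)=cv2.minEnclosingCircle(ps)
print(m.sum(),c,r,onz(W,*c,.064).round(4),P[m].min(0),P[m].max(0),P[m].mean(0))
go(.5225,-.212,.049,.162)
```

```text
3668 (251.5, 202.5) 35.305904388427734 [ 0.5213 -0.2124  0.064 ] [ 0.4983227  -0.23652438  0.06050411] [ 0.54760907 -0.18755047  0.06541889] [ 0.5221253  -0.21217062  0.06311952]
pos [ 0.5245 -0.2107  0.1218] shift [ 0.0728  0.0025 -0.0009] turn 0.0078 F [0.86 0.03 0.68] w 1.002 t 3.0333
```

Emit:
{"fn": "move_arm", "kwargs": {
  "steps": "0.03 0.0025 -0.001 0.008 0;0.05 0.0025 -0.001 0.008 0;0.065 0.0025 -0.001 0.008 0;0.072 0.0025 -0.001 0.008 0;0.072 0.0025 -0.001 0.008 0;0.072 0.0025 -0.001 0.008 0",
  "squeeze": 8
}}

```text
clock: 3.53
position: [0.5215, -0.2123, 0.0487]
ee_rot: [-1.328, 1.128, 1.326]
force: [0.5, 0.9, 0.8]
width: 1.0
```

Emit:
{"fn": "move_arm", "kwargs": {
  "steps": "0 0 0 0 255;0 0 0 0 255;0 0 0 0 255;0 0 0 0 255;0 0 0 0 255;0 0 0 0 255;0 0 0 0 255;0 0 0 0 255"
}}

```text
clock: 4.2
position: [0.5209, -0.2121, 0.0478]
ee_rot: [-1.327, 1.129, 1.327]
force: [-0.2, 0.2, 0.9]
width: 0.543
```

Emit:
{"fn": "move_arm", "kwargs": {
  "steps": "0 0 0 0 255;-0.02 0 0 0 255;-0.05 0 0 0 255;-0.08 0 0 0 255;-0.11 0 0 0 255;-0.11 0 0 0 255;-0.11 0 0 0 255"
}}

```text
clock: 4.78
position: [0.5219, -0.2124, 0.1592]
ee_rot: [-1.329, 1.127, 1.324]
force: [-0.1, 0.4, -0.6]
width: 0.542
```

Run:
```python
from meas import *
go(.553,.161,.12,.162)
W=grab('wrist','w3');
```

```text
pos [ 0.5219 -0.2124  0.1592] shift [ 0.0391 -0.0906  0.3636] turn -0.0007 F [-0.08  0.38 -0.6 ] w 0.542 t 4.7833
```

View pics/w3.png

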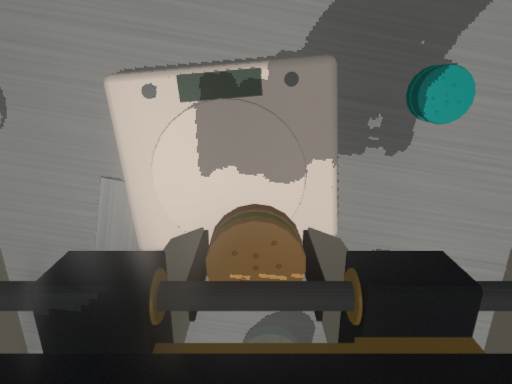

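Emit:
{"fn": "move_arm", "kwargs": {
  "steps": "0 -0.06 0.225 0 255;0 -0.06 0.225 0 255;0 -0.06 0.225 0 255;0 -0.06 0.225 0 255;0 -0.06 0.225 0 255;0 -0.06 0.225 0 255;0 -0.06 0.225 0 255;0 -0.06 0.225 0 255"
}}

```text
clock: 5.5
position: [0.543, 0.0215, 0.1561]
ee_rot: [-1.329, 1.129, 1.332]
force: [0.5, -0.8, -0.4]
width: 0.542
```

Run:
```python
from meas import *
go(.553,.161,.12,.162)
W=grab('wrist','w4');
P=cloud(W)
for c,st in blobs(W,(105,120,30),(130,255,255),200): 
    print(c,st,onz(W,*c,.039).round(4),onz(W,*c,.034).round(4))
    hsv=cv2.cvtColor(W['img'],cv2.COLOR_BGR2HSV); m=cv2.inRange(hsv,np.array((105,120,30)),np.array((130,255,255)))
    k=m>0;k[:, :st[0]]=0;k[:st[1]]=0
    print(P[k].min(0),P[k].max(0),P[k].mean(0))
```

```text
pos [0.543  0.0215 0.1561] shift [ 0.036  -0.0329  0.136 ] turn 0.0031 F [ 0.49 -0.81 -0.36] w 0.542 t 5.5
[407.5, 215.4] [371, 181, 74, 70, 3847] [0.5504 0.1621 0.039 ] [0.5521 0.1649 0.034 ]
[0.45986006 0.00897775 0.03172938] [0.58485894 0.19598856 0.31345271] [0.55161349 0.16368691 0.03623313]
```

View pics/w4.png

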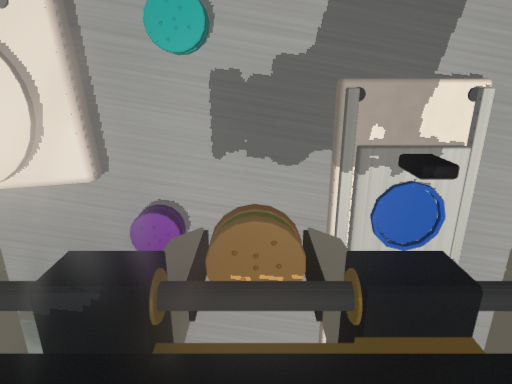

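The nest is at (407,215) with the handle behind it at (430,166). I'll fit the rim circle in both views, and the same for the held biscuit's top.

```bash
cat >> meas.py <<'E'
from scipy.optimize import least_squares
def circ(d,lo,hi,roi,z,mask=None):
    hsv=cv2.cvtColor(d['img'],cv2.COLOR_BGR2HSV); m=cv2.inRange(hsv,np.array(lo),np.array(hi)) if mask is None else mask
    k=np.zeros_like(m);k[roi[1]:roi[3],roi[0]:roi[2]]=255;m=m&k
    c=max(cv2.findContours(m,cv2.RETR_EXTERNAL,cv2.CHAIN_APPROX_NONE)[0],key=cv2.contourArea)[:,0,:]
    p=np.array([onz(d,u,v,z)[:2] for u,v in c])
    f=lambda q: np.hypot(*(p-q[:2]).T)-q[2]
    r=least_squares(f,[*p.mean(0),.03],loss='soft_l1',f_scale=.001)
    return r.x.round(4),np.abs(f(r.x)).mean().round(4)
E
python3 - <<'E'
from meas import *
B=((105,120,30),(130,255,255))
W=grab('wrist');T=grab('top');S=grab('scene')
for n,d,roi in [('w',W,(360,170,460,260)),('t',T,(180,190,220,222)),('s',S,(270,165,300,192))]:
    for z in(.039,.036): print(n,z,circ(d,*B,roi,z))
# wrist vs top cross-check on purple/turq tops z=.024
for n,d in [('w',W),('t',T),('s',S)]:
    for c,st in blobs(d,(80,120,30),(95,255,255),30): print(n,'turq',c,st[4],onz(d,*c,.024).round(4))
k=grab('wrist')
z=W['z_map']; P=cloud(W)
s=arm.observe();M=R.from_rotvec(s['ee_rot']).as_matrix()
Q=(P-s['position'])@M
# held biscuit: tan pixels, in tool frame
hsv=cv2.cvtColor(W['img'],cv2.COLOR_BGR2HSV)
m=(cv2.inRange(hsv,np.array((5,60,40)),np.array((30,255,255)))>0); m[:195]=0;m[282:]=0;m[:,:200]=0;m[:,312:]=0
q=Q[m]; print(np.percentile(q,[2,50,98],axis=0).round(4))
E
```

```text
w 0.039 (array([0.5514, 0.1623, 0.0322]), np.float64(0.0005))
w 0.036 (array([0.5524, 0.164 , 0.0326]), np.float64(0.0005))
t 0.039 (array([0.5529, 0.1607, 0.0299]), np.float64(0.0008))
t 0.036 (array([0.5534, 0.1611, 0.0299]), np.float64(0.0008))
s 0.039 (array([0.5566, 0.1637, 0.0291]), np.float64(0.001))
s 0.036 (array([0.5552, 0.165 , 0.0292]), np.float64(0.001))
w turq [178.2, 24.5] 2952 [ 0.4278 -0.0598  0.024 ]
t turq [273.6, 249.1] 195 [ 0.4246 -0.0645  0.024 ]
s turq [218.5, 187.2] 126 [ 0.4338 -0.064   0.024 ]
[[-0.016  -0.0088 -0.0195]
 [-0.0142  0.0079  0.0029]
 [ 0.0052  0.0229  0.0256]]
```

The wrist and top views agree once their constant bias against the grasp is removed, so the TCP target over the nest is (0.5505, 0.1622).

Run:
```python
from meas import *
go(.5505,.1622,.10,.162)
```

```text
pos [0.5436 0.0178 0.1574] shift [ 0.0573 -0.0296  0.1415] turn -0.0036 F [-0.96 -0.54 -1.17] w 0.536 t 5.75
```

Emit:
{"fn": "move_arm", "kwargs": {
  "steps": "0 -0.03 0.141 0 255;0 -0.03 0.141 0 255;0 -0.03 0.141 0 255;0 -0.03 0.141 0 255;0.03 -0.03 0.141 0 255;0.05 -0.03 0.141 0 255;0.05 -0.03 0.141 0 255;0.05 -0.03 0.141 0 255;0.05 -0.03 0.141 0 255"
}}

```text
clock: 6.5
position: [0.5518, 0.1625, 0.1088]
ee_rot: [-1.326, 1.129, 1.325]
force: [1.1, 0.0, 0.5]
width: 0.537
```

Run:
```python
from meas import *
for i in range(5):
    go(.5505,.1622,.043,.162); W=grab('wrist','w5')
grab('scene','s5');grab('top','t5')
```

```text
pos [0.5518 0.1625 0.1088] shift [ 0.0658  0.0014 -0.0001] turn -0.0028 F [1.11 0.02 0.51] w 0.537 t 6.5
pos [0.552  0.1628 0.1091] shift [ 0.0661  0.0017 -0.0004] turn -0.0026 F [ 0.09 -0.39 -0.02] w 0.541 t 6.55
pos [0.5521 0.1631 0.1092] shift [ 0.0662  0.0018 -0.0006] turn -0.0022 F [-0.51  0.46  0.15] w 0.541 t 6.6
pos [0.552  0.1633 0.1091] shift [ 0.0661  0.0018 -0.0009] turn -0.0019 F [-0.2   0.3  -0.11] w 0.541 t 6.65
pos [0.5518 0.1634 0.109 ] shift [ 0.066   0.0016 -0.001 ] turn -0.0016 F [-0.    0.06 -1.17] w 0.545 t 6.7
```

View pics/w5.png

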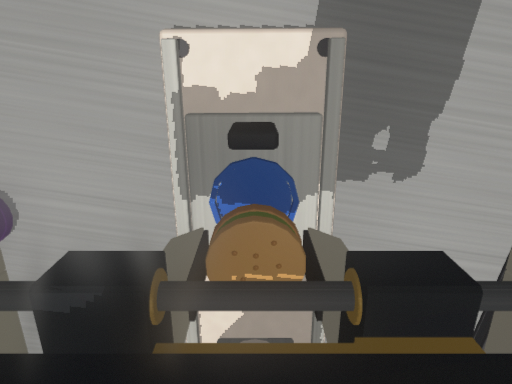

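The biscuit (256,255) is lined up with the nest (254,197) and the handle (253,135). I'll fit the visible rim arc to check it from here.

Run:
```python
from meas import *
W=grab('wrist')
hsv=cv2.cvtColor(W['img'],cv2.COLOR_BGR2HSV); m=cv2.inRange(hsv,np.array((105,120,30)),np.array((130,255,255)))
m[:150]=0;m[230:]=0;m[:,:200]=0;m[:,310:]=0
c=max(cv2.findContours(m,cv2.RETR_EXTERNAL,cv2.CHAIN_APPROX_NONE)[0],key=cv2.contourArea)[:,0,:]
c=c[c[:,1]<203]
for z in (.039,):
    p=np.array([onz(W,u,v,z)[:2] for u,v in c])
    r=least_squares(lambda q:np.hypot(*(p-q).T)-.032,p.mean(0),loss='soft_l1',f_scale=.001); print(z,r.x,np.abs(r.fun).mean(),len(p))
# held biscuit rear arc, top z
s=arm.observe(); zt=s['position'][2]-.0078+.024
m=cv2.inRange(hsv,np.array((5,60,40)),np.array((24,255,255))); m[:195]=0;m[282:]=0;m[:,:190]=0;m[:,320:]=0
n,l,st,cc=cv2.connectedComponentsWithStats(m); print(st[1:][st[1:,4]>100])
P=cloud(W)
for zz in (zt,):
    h=(np.abs(P[...,2]-zt)<.0035)&(m>0); print(h.sum(),P[h].min(0),P[h].max(0), zt)
    cols=range(225,288,6)
    e=np.array([onz(W,u,np.argwhere(h[:,u])[0][0],zt)[:2] for u in cols if h[:,u].any()])
    r=least_squares(lambda q:np.hypot(*(e-q).T)-.025,e.mean(0)+[.02,0],loss='soft_l1',f_scale=.001); print('bisc',r.x,np.abs(r.fun).mean())
go(.5505,.1622,.043,.162)
```

```text
0.039 [0.5516927  0.16357386] 0.001140781270312357 127
[[ 205  204  102   78 6224]]
5235 [0.52850845 0.14061154 0.12089753] [0.56421035 0.19065426 0.12568182] 0.12436854550406548
bisc [0.55254996 0.16535867] 0.00023757384012226002
pos [0.5512 0.1637 0.1082] shift [ 0.0652  0.0009 -0.0014] turn -0.0009 F [-0.16 -0.17 -0.47] w 0.541 t 6.9
```

Emit:
{"fn": "move_arm", "kwargs": {
  "steps": "0.02 0.001 -0.001 0 255;0.04 0.001 -0.001 0 255;0.05 0.001 -0.001 0 255;0.055 0.001 -0.001 0 255;0.058 0.001 -0.001 0 255;0.06 0.001 -0.001 0 255;0.06 0.001 -0.001 0 255;0.06 0.001 -0.001 0 255"
}}

```text
clock: 7.57
position: [0.5506, 0.1626, 0.0483]
ee_rot: [-1.327, 1.128, 1.326]
force: [0.1, 0.3, -1.2]
width: 0.54
```

Run:
```python
from meas import *
for i in range(3):
    go(.5505,.1622,.043,.162); W=grab('wrist','w6')
cv2.imwrite('pics/w6c.png',cv2.resize(W['img'][150:340,130:390],None,fx=3,fy=3))
```

```text
pos [0.5506 0.1626 0.0483] shift [ 0.0053  0.0002 -0.0004] turn -0.0009 F [ 0.15  0.32 -1.18] w 0.54 t 7.5667
pos [0.5506 0.1626 0.0484] shift [ 0.0054  0.0002 -0.0004] turn -0.0009 F [ 0.76 -0.18 -0.53] w 0.541 t 7.6167
pos [0.5506 0.1626 0.0484] shift [ 0.0054  0.0002 -0.0004] turn -0.0009 F [ 0.69  0.16 -1.04] w 0.541 t 7.6667
```

View pics/w6c.png

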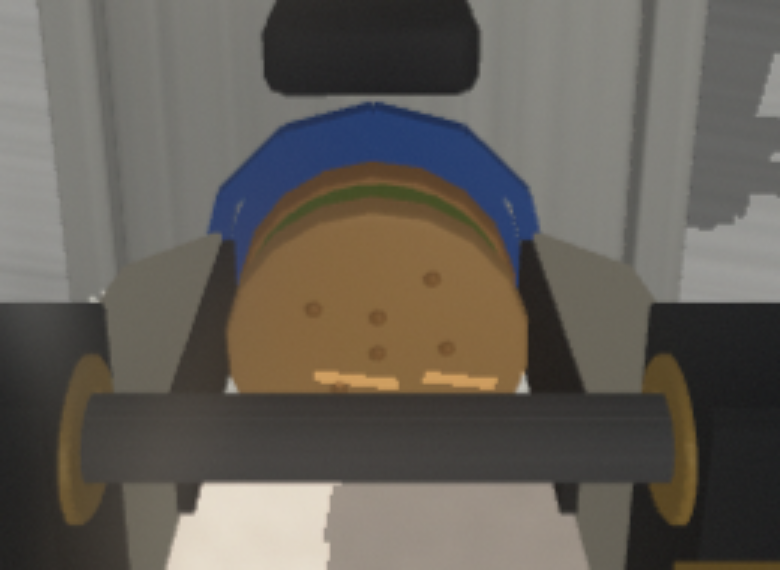

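Run:
```python
from meas import *
W=grab('wrist')
hsv=cv2.cvtColor(W['img'],cv2.COLOR_BGR2HSV)
for u in (246,250,254,258,262): 
    col=hsv[170:230,u]; b=np.where((col[:,0]>100)&(col[:,0]<130)&(col[:,1]>100))[0]; t=np.where((col[:,0]<30)&(col[:,1]>60))[0]
    r0=170+b[0]; r1=170+t[t>b[0]][0]
    a,c=onz(W,u,r0,.039),onz(W,u,r1,.0405); print(u,r0,r1,a[:2].round(4),c[:2].round(4),np.linalg.norm(a-c)*1000)
```

```text
246 186 206 [0.5201 0.1542] [0.5307 0.1558] 10.804830875930481
250 185 205 [0.5193 0.1562] [0.5298 0.1579] 10.78793668090736
254 185 204 [0.5189 0.1582] [0.5289 0.1599] 10.22531040471903
258 185 205 [0.5186 0.1603] [0.5291 0.1621] 10.788146394692035
262 186 205 [0.5188 0.1625] [0.5288 0.1642] 10.241380547372836
```

Run:
```python
from meas import *
W=grab('wrist');P=cloud(W)
hsv=cv2.cvtColor(W['img'],cv2.COLOR_BGR2HSV)
for u in (250,254,258): 
    for v in range(178,216,1): print(u,v,P[v,u].round(4),hsv[v,u]) if u==254 else None
```

```text
254 178 [0.5044 0.156  0.0757] [120   7  36]
254 179 [0.5052 0.1561 0.0742] [150   8  34]
254 180 [0.5053 0.1562 0.0752] [120   8  34]
254 181 [0.5059 0.1562 0.0748] [135  11  46]
254 182 [0.519  0.1582 0.0329] [20  9 88]
254 183 [0.5195 0.1583 0.0332] [ 25  12 124]
254 184 [0.5198 0.1584 0.034 ] [100   7 109]
254 185 [0.5206 0.1585 0.0333] [110 123  89]
254 186 [0.5209 0.1585 0.0343] [110 126  89]
254 187 [0.5208 0.1585 0.0364] [111 154  93]
254 188 [0.5208 0.1585 0.0379] [110 162 107]
254 189 [0.5214 0.1586 0.0378] [110 168 111]
254 190 [0.5222 0.1588 0.0372] [110 164 112]
254 191 [0.522  0.1587 0.0393] [110 163 111]
254 192 [0.5229 0.1589 0.0384] [110 165 111]
254 193 [0.5235 0.159  0.0381] [111 161 111]
254 194 [0.5254 0.1593 0.0342] [110 163 111]
254 195 [0.5267 0.1595 0.0323] [110 163 111]
254 196 [0.5263 0.1594 0.0349] [110 168 111]
254 197 [0.5275 0.1596 0.0333] [110 162 110]
254 198 [0.5277 0.1597 0.0341] [110 163 111]
254 199 [0.5283 0.1597 0.0341] [111 161 111]
254 200 [0.529  0.1599 0.0339] [111 165 110]
254 201 [0.5296 0.16   0.0338] [110 165 110]
254 202 [0.53   0.16   0.0342] [110 165 110]
254 203 [0.5303 0.1601 0.035 ] [115 119 101]
254 204 [0.5279 0.1597 0.043 ] [ 14 130  90]
254 205 [0.5276 0.1597 0.0451] [ 14 129  89]
254 206 [0.5279 0.1597 0.0459] [ 15 132  91]
254 207 [0.5281 0.1597 0.0467] [ 14 132  91]
254 208 [0.5284 0.1598 0.0473] [ 15 133  98]
254 209 [0.5283 0.1598 0.0489] [ 15 137 112]
254 210 [0.5287 0.1599 0.0493] [ 15 133 119]
254 211 [0.5297 0.16   0.0481] [ 20 125 102]
254 212 [0.5296 0.16   0.0497] [ 36 131  76]
254 213 [0.5297 0.16   0.0509] [ 36 126  77]
254 214 [0.5294 0.16   0.0528] [ 34 127  76]
254 215 [0.5301 0.1601 0.0523] [ 27 118  82]
```

The depth profile settles it: the rim's rear wall is at x=0.5207 and the biscuit's rear face at 0.528. The gap is about 7.3 mm against 7 mm ideal, so it's centred. I'll lower and release.

Emit:
{"fn": "move_arm", "kwargs": {
  "steps": "0.003 0 0 0 255;0.005 0 0 0 255;0.006 0 0 0 255;0.006 0 0 0 255;0.006 0 0 0 255"
}}

```text
clock: 8.23
position: [0.5502, 0.1625, 0.0417]
ee_rot: [-1.327, 1.129, 1.327]
force: [-0.4, -0.0, 1.7]
width: 0.542
```

Emit:
{"fn": "move_arm", "kwargs": {
  "steps": "0 0 0 0 60;0 0 0 0 60;0 0 0 0 60;0 0 0 0 60;0 0 0 0 60;0 0 0 0 60"
}}

```text
clock: 8.73
position: [0.5501, 0.1625, 0.0417]
ee_rot: [-1.327, 1.129, 1.327]
force: [-0.2, -0.4, -0.6]
width: 0.767
```

Run:
```python
from meas import *
go(.5505,.1622,.043,.162); W=grab('wrist')
cv2.imwrite('pics/w7c.png',cv2.resize(W['img'][150:340,130:390],None,fx=3,fy=3))
```

```text
pos [0.5501 0.1625 0.0417] shift [-0.0013 -0.0003 -0.0003] turn -0.0009 F [-0.24 -0.39 -0.59] w 0.767 t 8.7333
```

View pics/w7c.png

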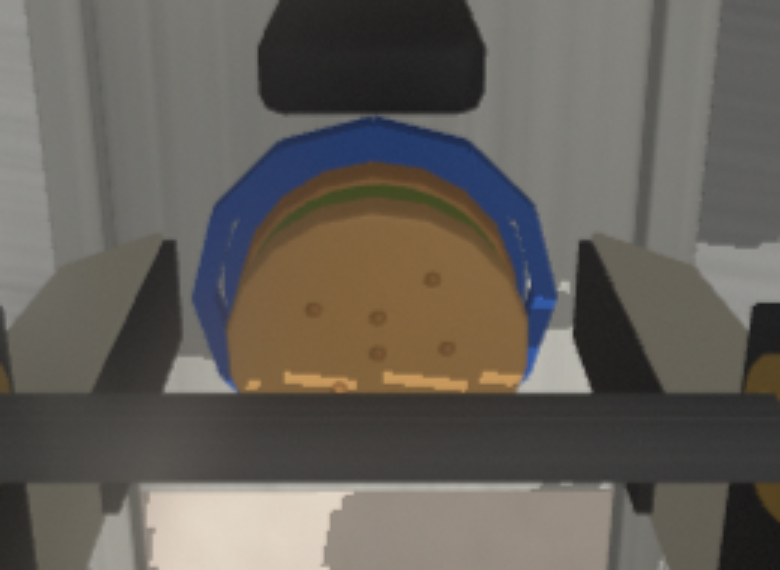

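The biscuit sits in the nest with the fingers clear on both sides. Lift, and measure it from above.

Emit:
{"fn": "move_arm", "kwargs": {
  "steps": "-0.01 0 0 0 60;-0.03 0 0 0 60;-0.07 0 0 0 60;-0.11 0 0 0 60;-0.11 0.04 0 0 60;-0.11 0.08 0 0 60;-0.11 0.12 0 0 255;-0.11 0.12 0 0 255;-0.11 0.12 0 0 255;-0.11 0.12 0 0 255"
}}

```text
clock: 9.62
position: [0.4323, 0.1436, 0.1527]
ee_rot: [-1.327, 1.126, 1.326]
force: [0.2, 0.2, -0.1]
width: 0.524
```

Run:
```python
from meas import *
for n in('scene','top'):
    d=grab(n,n+'8')
    P=cloud(d)
    roi=(180,185,220,225) if n=='top' else (265,160,305,195)
    for nm,lo,hi,z in [('bisc',(8,70,60),(28,255,255),.058),('nest',(105,120,30),(130,255,255),.039)]:
        for c,st in blobs(d,lo,hi,15,roi): print(n,nm,c,st,onz(d,*c,z).round(4),P[int(c[1]),int(c[0])].round(4))
I=cv2.resize(d['img'][140:255,165:240],None,fx=5,fy=5,interpolation=cv2.INTER_CUBIC);cv2.imwrite('pics/t8c.png',I)
go(.475,.145,.06,.162)
```

```text
scene bisc [284.3, 177.0] [279, 171, 12, 13, 134] [0.5595 0.162  0.058 ] [0.557  0.1627 0.0542]
scene nest [283.3, 182.0] [276, 176, 16, 10, 36] [0.5667 0.1531 0.039 ] [0.5709 0.1478 0.0492]
top bisc [192.5, 212.3] [180, 199, 28, 26, 399] [0.5361 0.1798 0.058 ] [0.4576 0.1112 0.5767]
top nest [205.9, 206.3] [197, 198, 13, 19, 47] [0.5571 0.1413 0.039 ] [0.555  0.1421 0.0572]
pos [0.4331 0.1436 0.1524] shift [ 0.0924 -0.0414 -0.0053] turn -0.0011 F [-0.84  0.02 -0.55] w 0.436 t 9.7167
```

View pics/scene8.png

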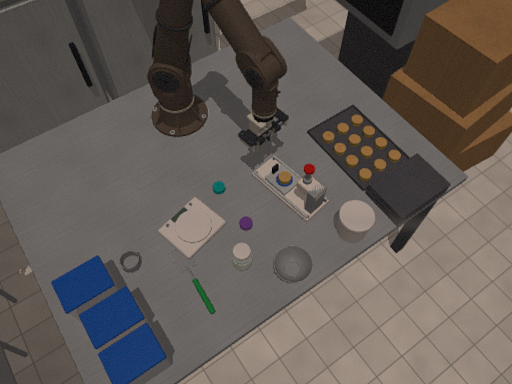

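View pics/t8c.png

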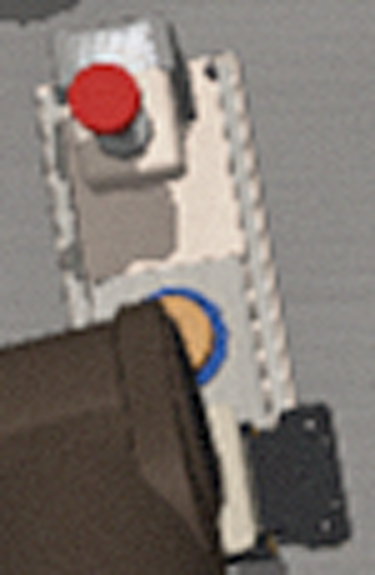

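The biscuit lies in the nest, still and upright, in both views. I'll go down behind the handle with the fingers shut.

Emit:
{"fn": "move_arm", "kwargs": {
  "steps": "0.03 0 0 0 255;0.06 0 0 0 255;0.09 0 0 0 255;0.096 0 0 0 255;0.096 -0.01 0 0 255;0.096 -0.02 0 0 255;0.096 -0.03 0 0 255;0.096 -0.035 0 0 255;0.096 -0.038 0 0 255;0.096 -0.038 0 0 255"
}}

```text
clock: 10.55
position: [0.4707, 0.1497, 0.0566]
ee_rot: [-1.327, 1.127, 1.326]
force: [-0.7, -0.5, -0.5]
width: 0.002
```

Run:
```python
from meas import *
go(.475,.145,.06,.162)
W=grab('wrist','w9');grab('scene','s9')
```

```text
pos [0.4707 0.1497 0.0566] shift [-0.0034 -0.0035 -0.0053] turn -0.0009 F [-0.71 -0.47 -0.46] w 0.002 t 10.55
```

View pics/w9.png

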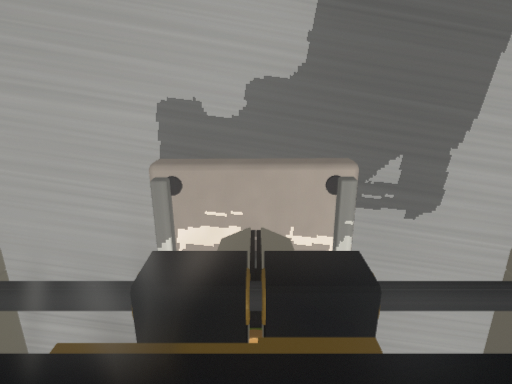

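The shut fingers (col 256) are centred on the press base (152–357), behind the handle. Now I push.

Emit:
{"fn": "move_arm", "kwargs": {
  "steps": "0 -0.005 0 0 255;0 -0.01 0 0 255;0 -0.014 0 0 255;0 -0.019 0 0 255;0 -0.025 0 0 255;0 -0.032 0 0 255;0 -0.038 0 0 255;0 -0.043 0 0 255;0 -0.047 0 0 255;0 -0.05 0 0 255"
}}

```text
clock: 11.48
position: [0.5189, 0.1575, 0.0556]
ee_rot: [-1.327, 1.129, 1.327]
force: [-1.9, 0.7, 0.7]
width: 0.003
```

Run:
```python
from meas import *
go(.475,.145,.06,.162)
d=grab('scene','s10')
cv2.imwrite('pics/s10c.png',cv2.resize(d['img'][100:230,230:340],None,fx=4.5,fy=4.5,interpolation=cv2.INTER_CUBIC))
```

```text
pos [0.5189 0.1575 0.0556] shift [-0.0044  0.0454 -0.0053] turn -0.0008 F [-1.9   0.66  0.74] w 0.003 t 11.4833
```

View pics/s10c.png

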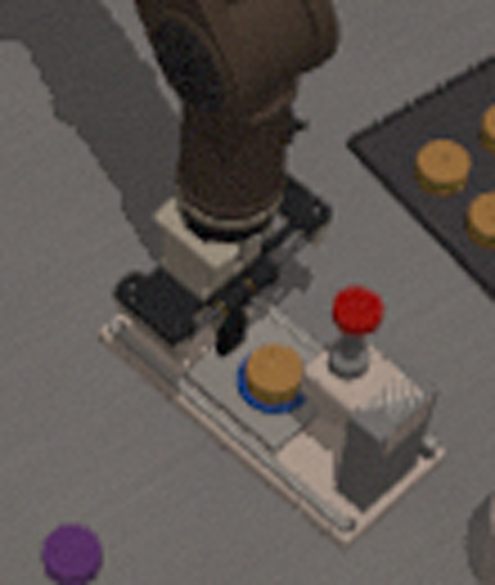

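Emit:
{"fn": "move_arm", "kwargs": {
  "steps": "0 -0.005 0 0 255;0 -0.011 0 0 255;0 -0.017 0 0 255;0 -0.023 0 0 255;0 -0.03 0 0 255;0 -0.037 0 0 255;0 -0.043 0 0 255;0 -0.048 0 0 255;0 -0.052 0 0 255;0 -0.055 0 0 255"
}}

```text
clock: 12.37
position: [0.5735, 0.1663, 0.0558]
ee_rot: [-1.327, 1.128, 1.327]
force: [-2.4, 1.7, -1.3]
width: 0.005
```

Emit:
{"fn": "move_arm", "kwargs": {
  "steps": "0 -0.002 0 0 255;0 -0.004 0 0 255;0 -0.006 0 0 255;0 -0.007 0 0 255;0 -0.008 0 0 255;0 -0.008 0 0 255"
}}

```text
clock: 12.87
position: [0.581, 0.1674, 0.0558]
ee_rot: [-1.327, 1.128, 1.327]
force: [-1.3, 0.9, -0.2]
width: 0.005
```

Run:
```python
from meas import *
go(.475,.145,.06,.162)
d=grab('scene','s11')
cv2.imwrite('pics/s11c.png',cv2.resize(d['img'][100:230,230:340],None,fx=4.5,fy=4.5,interpolation=cv2.INTER_CUBIC))
```

```text
pos [0.581  0.1674 0.0558] shift [-0.0042  0.1082 -0.0051] turn -0.0009 F [-1.32  0.86 -0.19] w 0.005 t 12.8667
```

View pics/s11c.png

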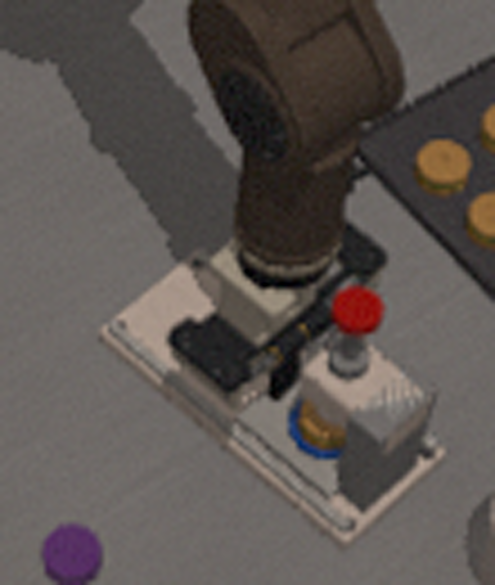

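Emit:
{"fn": "move_arm", "kwargs": {
  "steps": "0 -0.002 0 0 255;0 -0.003 0 0 255;0 -0.004 0 0 255;0 -0.005 0 0 255;0 -0.005 0 0 255"
}}

```text
clock: 13.33
position: [0.586, 0.1682, 0.0558]
ee_rot: [-1.327, 1.128, 1.326]
force: [-1.6, 0.4, 0.2]
width: 0.005
```

Emit:
{"fn": "move_arm", "kwargs": {
  "steps": "0 -0.001 0 0 255;0 -0.002 0 0 255;0 -0.002 0 0 255"
}}

```text
clock: 13.58
position: [0.588, 0.1685, 0.0558]
ee_rot: [-1.327, 1.128, 1.327]
force: [-1.5, -0.1, 0.0]
width: 0.004
```

Emit:
{"fn": "move_arm", "kwargs": {
  "steps": "0 -0.001 0 0 255;0 -0.002 0 0 255;0 -0.002 0 0 255"
}}

```text
clock: 13.83
position: [0.5896, 0.1688, 0.0557]
ee_rot: [-1.327, 1.129, 1.327]
force: [-2.7, -0.8, 1.9]
width: 0.003
```

Emit:
{"fn": "move_arm", "kwargs": {
  "steps": "0 -0.001 0 0 255;0 -0.002 0 0 255;0 -0.002 0 0 255"
}}

```text
clock: 14.08
position: [0.5896, 0.1688, 0.0554]
ee_rot: [-1.325, 1.132, 1.33]
force: [-8.1, -2.1, 5.9]
width: -0.001
```

It stopped dead at x=0.5896, within 1.5 mm of the predicted end, with force rising. I'll verify by image that this is the end stop and not gripper-on-head contact.

Run:
```python
from meas import *
go(.475,.145,.06,.162)
d=grab('scene','s12'); 
a=cv2.resize(d['img'][125:225,240:340],None,fx=4,fy=4,interpolation=cv2.INTER_CUBIC)
W=grab('wrist'); T=grab('top'); b=cv2.resize(T['img'][140:240,160:260],None,fx=4,fy=4,interpolation=cv2.INTER_CUBIC)
cv2.imwrite('pics/s12c.png',np.hstack([a,b]))
```

```text
pos [0.5896 0.1688 0.0554] shift [-0.0042  0.1169 -0.0051] turn -0.0009 F [-8.08 -2.15  5.88] w -0.001 t 14.0833
```

View pics/s12c.png

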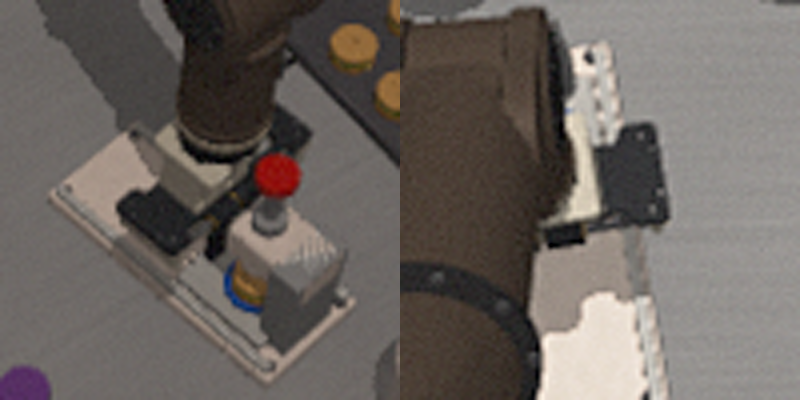

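Emit:
{"fn": "move_arm", "kwargs": {
  "steps": "0 0.01 0 0 255;0 0.03 0 0 255;0 0.06 0 0 255;-0.03 0.1 0 0 255;-0.06 0.13 0 0 255;-0.1 0.13 0 0 255;-0.14 0.13 0 0 255;-0.18 0.13 -0.04 0 255;-0.2 0.13 -0.08 0 255;-0.2 0.13 -0.08 0 255"
}}

```text
clock: 15.07
position: [0.4785, 0.0659, 0.2597]
ee_rot: [-1.328, 1.124, 1.32]
force: [0.9, 0.5, 0.4]
width: 0.006
```

Run:
```python
from meas import *
W=grab('wrist','w13');S=grab('scene','s13');T=grab('top','t13')
go(.655,.179,.25,.162)
a=cv2.resize(S['img'][125:225,240:340],None,fx=4,fy=4,interpolation=cv2.INTER_CUBIC)
b=cv2.resize(T['img'][140:240,160:260],None,fx=4,fy=4,interpolation=cv2.INTER_CUBIC)
cv2.imwrite('pics/s13c.png',np.hstack([a,b]))
```

```text
pos [0.4774 0.0682 0.257 ] shift [ 0.0078 -0.1928  0.0814] turn -0.0041 F [-0.09  0.2  -0.31] w 0.004 t 15.2167
```

View pics/s13c.png

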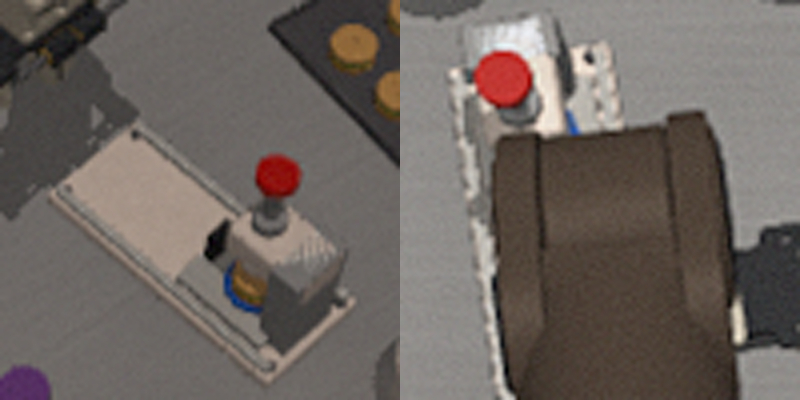

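View pics/w13.png

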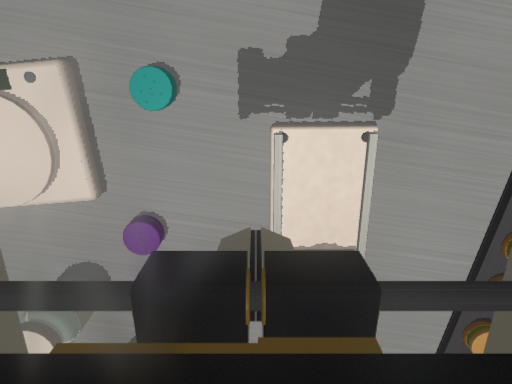

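Run:
```python
from meas import *
S=grab('scene'); e=np.array([np.cos(.162),np.sin(.162),0])
out=[]
for f_,roi in [('scene0',(268,160,284,178)),('s13',(286,175,304,195))]:
    d=dict(S);d['img']=cv2.imread(f'pics/{f_}.png')
    for c,st in blobs(d,(0,0,0),(180,255,60),8,roi):
        p=onz(d,*c,.065);print(f_,c,st,p.round(4),p@e);out.append(p)
print('travel',(out[-1]-out[0])@e)
k=[onz(S,309.1,168.6,.228)];print('knob-handle',(k[0]-out[-1])@e)
W=grab('wrist');P=cloud(W)
for u in (300,320,340):
    for v in range(236,256,2): print(u,v,P[v,u].round(4), (P[v,u]@e).round(4))
```

```text
scene0 [274.6, 168.4] [272, 164, 6, 10, 41] [0.5091 0.1518 0.065 ] 0.5269002188213264
s13 [293.8, 185.1] [291, 180, 6, 10, 35] [0.6131 0.1668 0.065 ] 0.6319609764100595
travel 0.10506075758873308
knob-handle 0.05090183934425905
300 236 [0.5766 0.147  0.0183] 0.5928
300 238 [0.5793 0.1475 0.0187] 0.5955
300 240 [0.5821 0.1481 0.0186] 0.5984
300 242 [0.5852 0.1488 0.0183] 0.6015
300 244 [0.5877 0.1492 0.019 ] 0.6041
300 246 [0.5909 0.1499 0.0185] 0.6073
300 248 [0.593  0.1501 0.0201] 0.6094
300 250 [0.5966 0.1511 0.0187] 0.6131
300 252 [0.4376 0.0778 0.3272] 0.4444
300 254 [0.438  0.0778 0.3277] 0.4448
320 236 [0.5715 0.1724 0.0203] 0.5918
320 238 [0.5751 0.1735 0.0187] 0.5955
320 240 [0.578  0.1742 0.0185] 0.5986
320 242 [0.5806 0.1747 0.019 ] 0.6012
320 244 [0.5834 0.1753 0.0193] 0.604
320 246 [0.5863 0.1759 0.0192] 0.607
320 248 [0.5894 0.1767 0.0188] 0.6102
320 250 [0.592  0.1771 0.0195] 0.6128
320 252 [0.4375 0.084  0.3257] 0.4453
320 254 [0.437  0.0835 0.3279] 0.4447
340 236 [0.5676 0.1985 0.0197] 0.5922
340 238 [0.5707 0.1994 0.0191] 0.5954
340 240 [0.5741 0.2005 0.0178] 0.599
340 242 [0.5759 0.2004 0.0201] 0.6007
340 244 [0.5792 0.2014 0.0193] 0.6041
340 246 [0.5823 0.2023 0.0187] 0.6073
340 248 [0.5846 0.2026 0.0199] 0.6097
340 250 [0.5882 0.2038 0.0186] 0.6134
340 252 [0.436  0.0895 0.3267] 0.4448
340 254 [0.4359 0.089  0.3283] 0.4445
```

The travel is 0.105 m, matching the 0.1055 m measured from nest to knob axis beforehand. The handle is about 51 mm from the axis (52 expected), so the sled is home within 2 mm. On to above the knob.

Emit:
{"fn": "move_arm", "kwargs": {
  "steps": "-0.01 -0.04 0.02 0 255;-0.01 -0.08 0.04 0 255;-0.01 -0.12 0.06 0 255;-0.01 -0.15 0.07 0 255;-0.01 -0.18 0.08 0 255;-0.01 -0.193 0.0815 0 255;-0.01 -0.193 0.0815 0 255;-0.01 -0.193 0.0815 0 255;-0.01 -0.193 0.0815 0 255"
}}

```text
clock: 16.07
position: [0.6525, 0.1808, 0.2648]
ee_rot: [-1.326, 1.13, 1.328]
force: [-0.9, -0.2, -0.1]
width: 0.004
```

Run:
```python
from meas import *
for i in range(6):
    S=grab('scene','s14')
go(.655,.179,.228,.162)
a=cv2.resize(S['img'][110:220,240:350],None,fx=5,fy=5,interpolation=cv2.INTER_CUBIC)
cv2.imwrite('pics/s14c.png',a)
W=grab('wrist','w14')
print([np.round(arm.observe()['force'],2) for i in range(2)])
```

```text
pos [0.6531 0.1807 0.2663] shift [ 0.0382 -0.0016 -0.002 ] turn -0.0011 F [0.98 0.27 0.01] w 0.01 t 16.3667
[array([-0.63,  0.51,  0.37]), array([-0.63,  0.51,  0.37])]
```

View pics/s14c.png

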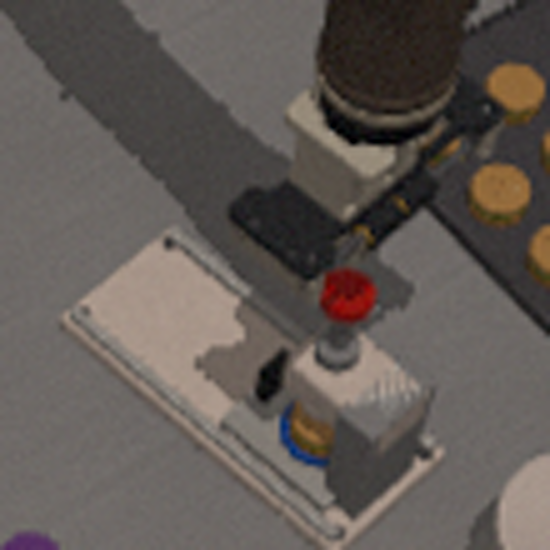

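View pics/w14.png

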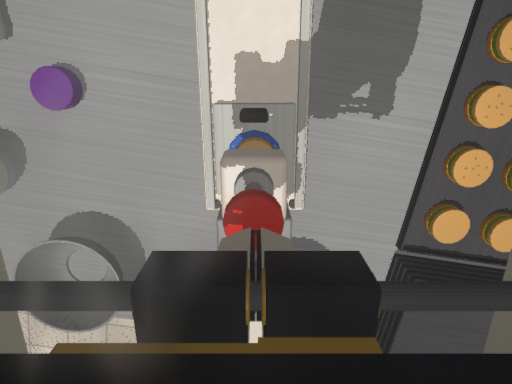

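The wrist view from above the knob shows the knob (253,218), the head, the biscuit in the nest ring (253,143) and the handle (254,115), all in line.

Run:
```python
from meas import *
W=grab('wrist');P=cloud(W);e=np.array([np.cos(.162),np.sin(.162),0])
u=254
for v in list(range(100,125,3))+list(range(126,175,3)): print(v,P[v,u].round(4),(P[v,u]@e).round(4))
print(circ(W,(0,120,40),(8,255,255),(215,180,295,240),.228))
m=(P[...,2]>.222)&(P[...,2]<.234); m[:180]=0;m[250:]=0;print(P[m].min(0),P[m].max(0))
go(.655,.179,.228,.162)
```

```text
100 [0.5922 0.171  0.0203] 0.612
103 [0.5949 0.1715 0.0316] 0.6147
106 [0.598 0.172 0.034] 0.6179
109 [0.5996 0.1723 0.0546] 0.6196
112 [0.601  0.1726 0.074 ] 0.621
115 [0.6039 0.173  0.0755] 0.6239
118 [0.6069 0.1735 0.0752] 0.6269
121 [0.6101 0.174  0.0741] 0.6301
124 [0.6182 0.1752 0.0331] 0.6384
126 [0.6205 0.1756 0.0333] 0.6407
129 [0.5695 0.1684 0.4233] 0.5892
132 [0.6268 0.1766 0.0371] 0.6471
135 [0.6308 0.1773 0.0335] 0.6511
138 [0.6329 0.1776 0.0418] 0.6533
141 [0.6335 0.1778 0.0584] 0.6538
144 [0.6371 0.1783 0.0566] 0.6575
147 [0.6401 0.1788 0.0581] 0.6606
150 [0.6319 0.1776 0.1155] 0.6522
153 [0.632  0.1777 0.1282] 0.6524
156 [0.6319 0.1777 0.1409] 0.6523
159 [0.6342 0.1781 0.1424] 0.6546
162 [0.6365 0.1785 0.1438] 0.657
165 [0.6392 0.1789 0.1438] 0.6596
168 [0.6402 0.1791 0.1502] 0.6607
171 [0.6402 0.1791 0.1598] 0.6607
174 [0.6425 0.1795 0.1606] 0.663
(array([0.6496, 0.18  , 0.0169]), np.float64(0.0023))
[0.636715   0.16180347 0.22200076] [0.66884682 0.20087623 0.22928098]
pos [0.6533 0.1808 0.2661] shift [ 0.0381 -0.0014 -0.002 ] turn -0.0009 F [0.27 0.45 0.24] w 0.002 t 16.4667
```

The head front at 0.6523 and handle rear face at about 0.620 give a 32–33 mm gap (33 expected), so the sled is home. Now I descend on the knob.

Emit:
{"fn": "move_arm", "kwargs": {
  "steps": "0.01 -0.0015 -0.002 0 255;0.02 -0.0015 -0.002 0 255;0.028 -0.0015 -0.002 0 255;0.034 -0.0015 -0.002 0 255;0.038 -0.0015 -0.002 0 255;0.042 -0.0015 -0.002 0 255;0.046 -0.0015 -0.002 0 255;0.05 -0.0015 -0.002 0 255;0.05 -0.0015 -0.002 0 255",
  "squeeze": 20
}}

```text
clock: 17.22
position: [0.6554, 0.179, 0.2152]
ee_rot: [-1.327, 1.129, 1.327]
force: [-1.6, 0.2, 1.8]
width: 0.006
```

Emit:
{"fn": "move_arm", "kwargs": {
  "steps": "0.001 0 0 0 255;0.002 0 0 0 255;0.003 0 0 0 255;0.003 0 0 0 255"
}}

```text
clock: 17.55
position: [0.6554, 0.179, 0.2129]
ee_rot: [-1.327, 1.128, 1.327]
force: [-2.2, -1.2, 3.9]
width: 0.002
```

Emit:
{"fn": "move_arm", "kwargs": {
  "steps": "0.001 0 0 0 255;0.002 0 0 0 255;0.002 0 0 0 255"
}}

```text
clock: 17.8
position: [0.6554, 0.1791, 0.2107]
ee_rot: [-1.327, 1.128, 1.327]
force: [-2.7, 0.1, 4.6]
width: 0.006
```

Emit:
{"fn": "move_arm", "kwargs": {
  "steps": "0.001 0 0 0 255;0.002 0 0 0 255;0.002 0 0 0 255"
}}

```text
clock: 18.05
position: [0.6554, 0.1791, 0.2087]
ee_rot: [-1.327, 1.129, 1.327]
force: [-2.1, -1.0, 5.2]
width: 0.003
```

Emit:
{"fn": "move_arm", "kwargs": {
  "steps": "0.001 0 0 0 255;0.002 0 0 0 255;0.002 0 0 0 255"
}}

```text
clock: 18.3
position: [0.6554, 0.1791, 0.2068]
ee_rot: [-1.327, 1.128, 1.327]
force: [-2.0, -0.7, 5.1]
width: 0.003
```

Emit:
{"fn": "move_arm", "kwargs": {
  "steps": "0.001 0 0 0 255;0.001 0 0 0 255"
}}

```text
clock: 18.47
position: [0.6554, 0.1791, 0.2058]
ee_rot: [-1.327, 1.128, 1.327]
force: [-2.4, 0.1, 5.4]
width: 0.004
```

Emit:
{"fn": "move_arm", "kwargs": {
  "steps": "0.001 0 0 0 255;0.001 0 0 0 255"
}}

```text
clock: 18.63
position: [0.6554, 0.1791, 0.2048]
ee_rot: [-1.327, 1.128, 1.327]
force: [-2.3, -0.1, 5.7]
width: 0.007
```

Emit:
{"fn": "move_arm", "kwargs": {
  "steps": "0.001 0 0 0 255;0.001 0 0 0 255"
}}

```text
clock: 18.8
position: [0.6554, 0.1791, 0.2039]
ee_rot: [-1.327, 1.128, 1.327]
force: [-2.1, -0.3, 5.9]
width: 0.004
```

Emit:
{"fn": "move_arm", "kwargs": {
  "steps": "0.001 0 0 0 255;0.001 0 0 0 255"
}}

```text
clock: 18.97
position: [0.6554, 0.179, 0.2029]
ee_rot: [-1.327, 1.128, 1.327]
force: [-3.0, -0.7, 5.9]
width: 0.003
```

Emit:
{"fn": "move_arm", "kwargs": {
  "steps": "0.001 0 0 0 255;0.001 0 0 0 255"
}}

```text
clock: 19.13
position: [0.6554, 0.1791, 0.2019]
ee_rot: [-1.327, 1.128, 1.327]
force: [-2.3, -0.7, 5.3]
width: 0.004
```

Emit:
{"fn": "move_arm", "kwargs": {
  "steps": "0.001 0 0 0 255;0.001 0 0 0 255"
}}

```text
clock: 19.3
position: [0.6554, 0.1791, 0.201]
ee_rot: [-1.327, 1.128, 1.327]
force: [-2.1, 0.1, 6.4]
width: 0.006
```

Emit:
{"fn": "move_arm", "kwargs": {
  "steps": "0.0007 0 0 0 255;0.0007 0 0 0 255"
}}

```text
clock: 19.47
position: [0.6554, 0.1791, 0.2003]
ee_rot: [-1.327, 1.128, 1.327]
force: [-3.1, -0.8, 7.2]
width: 0.006
```

Emit:
{"fn": "move_arm", "kwargs": {
  "steps": "0.0007 0 0 0 255;0.0007 0 0 0 255"
}}

```text
clock: 19.63
position: [0.6555, 0.1791, 0.1997]
ee_rot: [-1.327, 1.128, 1.327]
force: [-3.0, -0.4, 6.7]
width: 0.004
```

Emit:
{"fn": "move_arm", "kwargs": {
  "steps": "0.0007 0 0 0 255;0.0007 0 0 0 255"
}}

```text
clock: 19.8
position: [0.6554, 0.1791, 0.199]
ee_rot: [-1.327, 1.128, 1.327]
force: [-2.9, -0.9, 7.6]
width: 0.004
```

Emit:
{"fn": "move_arm", "kwargs": {
  "steps": "0.0007 0 0 0 255;0.0007 0 0 0 255"
}}

```text
clock: 19.97
position: [0.6555, 0.1791, 0.1983]
ee_rot: [-1.327, 1.128, 1.327]
force: [-3.6, -0.5, 7.7]
width: 0.002
```

Emit:
{"fn": "move_arm", "kwargs": {
  "steps": "0.0007 0 0 0 255;0.0007 0 0 0 255"
}}

```text
clock: 20.13
position: [0.6554, 0.1791, 0.1976]
ee_rot: [-1.327, 1.128, 1.327]
force: [-2.4, -1.2, 7.7]
width: 0.005
```

Emit:
{"fn": "move_arm", "kwargs": {
  "steps": "0.0007 0 0 0 255;0.0007 0 0 0 255"
}}

```text
clock: 20.3
position: [0.6554, 0.1791, 0.197]
ee_rot: [-1.327, 1.128, 1.327]
force: [-3.8, -0.4, 7.5]
width: 0.007
```

Emit:
{"fn": "move_arm", "kwargs": {
  "steps": "0.0007 0 0 0 255;0.0007 0 0 0 255"
}}

```text
clock: 20.47
position: [0.6554, 0.1791, 0.1963]
ee_rot: [-1.327, 1.128, 1.327]
force: [-3.2, -0.3, 8.1]
width: 0.005
```

Emit:
{"fn": "move_arm", "kwargs": {
  "steps": "0.0007 0 0 0 255;0.0007 0 0 0 255"
}}

```text
clock: 20.63
position: [0.6554, 0.1791, 0.1956]
ee_rot: [-1.327, 1.128, 1.327]
force: [-3.6, -0.8, 6.9]
width: 0.002
```

Emit:
{"fn": "move_arm", "kwargs": {
  "steps": "0.0007 0 0 0 255;0.0007 0 0 0 255"
}}

```text
clock: 20.8
position: [0.6554, 0.1791, 0.1949]
ee_rot: [-1.327, 1.128, 1.327]
force: [-3.2, -0.5, 8.1]
width: 0.001
```

Emit:
{"fn": "move_arm", "kwargs": {
  "steps": "0.0007 0 0 0 255;0.0007 0 0 0 255"
}}

```text
clock: 20.97
position: [0.6554, 0.1791, 0.1942]
ee_rot: [-1.327, 1.128, 1.327]
force: [-4.0, -1.0, 8.1]
width: 0.001
```

Emit:
{"fn": "move_arm", "kwargs": {
  "steps": "0.0007 0 0 0 255;0.0007 0 0 0 255"
}}

```text
clock: 21.13
position: [0.6554, 0.1791, 0.1935]
ee_rot: [-1.327, 1.128, 1.327]
force: [-3.1, 0.2, 8.4]
width: 0.002
```

Emit:
{"fn": "move_arm", "kwargs": {
  "steps": "0.0007 0 0 0 255;0.0007 0 0 0 255"
}}

```text
clock: 21.3
position: [0.6555, 0.1791, 0.1929]
ee_rot: [-1.327, 1.128, 1.327]
force: [-3.7, 0.1, 8.8]
width: -0.003
```

Emit:
{"fn": "move_arm", "kwargs": {
  "steps": "0.0007 0 0 0 255;0.0007 0 0 0 255"
}}

```text
clock: 21.47
position: [0.6555, 0.179, 0.1922]
ee_rot: [-1.327, 1.128, 1.327]
force: [-2.9, -0.3, 8.4]
width: 0.007
```

Emit:
{"fn": "move_arm", "kwargs": {
  "steps": "0.0007 0 0 0 255;0.0007 0 0 0 255"
}}

```text
clock: 21.63
position: [0.6554, 0.1791, 0.1915]
ee_rot: [-1.327, 1.128, 1.327]
force: [-3.5, -0.6, 9.0]
width: 0.009
```

Emit:
{"fn": "move_arm", "kwargs": {
  "steps": "0.0007 0 0 0 255;0.0007 0 0 0 255"
}}

```text
clock: 21.8
position: [0.6555, 0.1791, 0.1911]
ee_rot: [-1.327, 1.128, 1.327]
force: [-4.0, -1.5, 12.2]
width: 0.004
```

Emit:
{"fn": "move_arm", "kwargs": {
  "steps": "0.0007 0 0 0 255;0.0007 0 0 0 255"
}}

```text
clock: 21.97
position: [0.6555, 0.1791, 0.1908]
ee_rot: [-1.327, 1.128, 1.327]
force: [-5.2, -0.3, 13.1]
width: 0.005
```

Contact with the biscuit: the force has jumped to 13 N. Now in finer steps to about 17–18 N.

Emit:
{"fn": "move_arm", "kwargs": {
  "steps": "0.0006 0 0 0 255;0.0006 0 0 0 255;0.0006 0 0 0 255"
}}

```text
clock: 22.22
position: [0.6555, 0.1791, 0.1905]
ee_rot: [-1.327, 1.127, 1.326]
force: [-6.6, -0.9, 15.6]
width: 0.005
```

Emit:
{"fn": "move_arm", "kwargs": {
  "steps": "0.0004 0 0 0 255;0.0004 0 0 0 255;0.0004 0 0 0 255"
}}

```text
clock: 22.47
position: [0.6555, 0.1791, 0.1903]
ee_rot: [-1.327, 1.127, 1.326]
force: [-7.6, -1.0, 17.5]
width: 0.007
```

Emit:
{"fn": "move_arm", "kwargs": {
  "steps": "0 0 0 0 255;0 0 0 0 255;0 0 0 0 255;0 0 0 0 255;0 0 0 0 255;0 0 0 0 255"
}}

```text
clock: 22.97
position: [0.6555, 0.1791, 0.1903]
ee_rot: [-1.327, 1.127, 1.326]
force: [-6.8, -2.2, 17.0]
width: -0.0
```

Emit:
{"fn": "move_arm", "kwargs": {
  "steps": "0 0 0 0 255;0 0 0 0 255;0 0 0 0 255;0 0 0 0 255;0 0 0 0 255;0 0 0 0 255"
}}

```text
clock: 23.47
position: [0.6555, 0.1791, 0.1903]
ee_rot: [-1.327, 1.127, 1.326]
force: [-6.8, -0.7, 17.8]
width: 0.002
```

Held for over a second at 17–18 N. Now I let the knob up gently and move clear.

Emit:
{"fn": "move_arm", "kwargs": {
  "steps": "-0.004 0 0 0 255;-0.01 0 0 0 255;-0.016 0 0 0 255;-0.022 0 0 0 255;-0.028 0 0 0 255;-0.034 0 0 0 255;-0.042 0 0 0 255;-0.055 0 0 0 255;-0.08 0 0 0 255;-0.08 0 0 0 255"
}}

```text
clock: 24.3
position: [0.6572, 0.1791, 0.273]
ee_rot: [-1.329, 1.124, 1.323]
force: [1.3, -1.1, 0.3]
width: 0.007
```

Emit:
{"fn": "move_arm", "kwargs": {
  "steps": "0 0.04 -0.02 0 255;0 0.08 -0.04 0 255;0 0.12 -0.06 0 255;0 0.16 -0.1 0 255;0 0.18 -0.14 0 255;0 0.18 -0.18 0 255;0 0.18 -0.21 0 255;0 0.18 -0.21 0 255;0 0.18 -0.21 0 255"
}}

```text
clock: 25.05
position: [0.5112, -0.0613, 0.2691]
ee_rot: [-1.323, 1.132, 1.321]
force: [1.1, 0.6, -0.4]
width: 0.002
```

Run:
```python
from meas import *
for i in range(4): S=grab('scene','s20')
T=grab('top','t20');go(.655,.179,.25,.162);P=cloud(T);e=np.array([np.cos(.162),np.sin(.162),0])
a=cv2.resize(S['img'][125:225,240:340],None,fx=4,fy=4,interpolation=cv2.INTER_CUBIC)
b=cv2.resize(T['img'][140:240,160:260],None,fx=4,fy=4,interpolation=cv2.INTER_CUBIC)
cv2.imwrite('pics/s20c.png',np.hstack([a,b]))
for nm,d,roi in [('top',T,(175,140,200,170)),('sc',S,(298,155,320,180))]:
    PP=cloud(d)
    for c,st in blobs(d,(0,150,60),(6,255,255),15,roi): print(nm,'knob',c,st,PP[int(c[1]),int(c[0])].round(4))
for c,st in blobs(S,(0,0,0),(180,255,60),8,(286,175,304,195)): print('handle',c,onz(S,*c,.065)@e)
```

```text
pos [ 0.5116 -0.0554  0.2683] shift [ 0.0183 -0.1797  0.2079] turn 0.0016 F [0.42 0.74 0.43] w 0.003 t 25.3
top knob [185.3, 159.4] [178, 153, 15, 14, 154] [0.6566 0.1789 0.2303]
sc knob [308.9, 168.6] [304, 164, 11, 11, 88] [0.6601 0.1762 0.2315]
handle [293.9, 185.1] 0.6322271549041387
```

View pics/s20c.png

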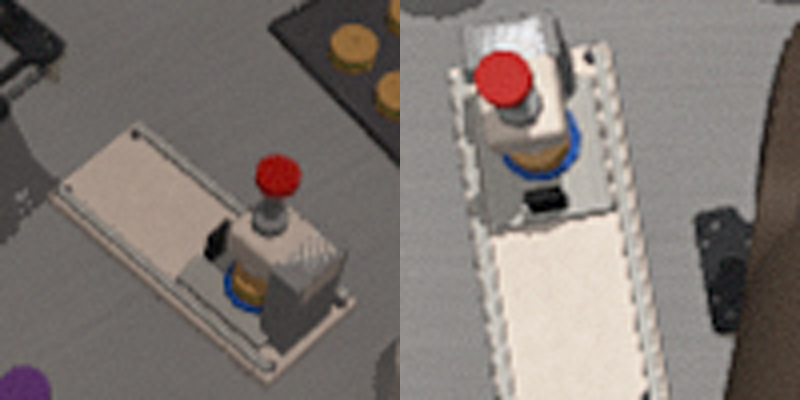

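View pics/t20.png

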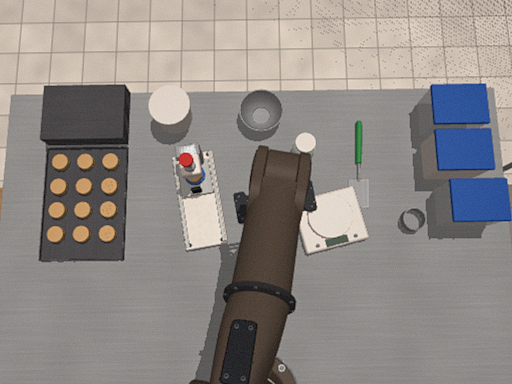

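The knob is back at its start pixel (185,159). The handle hasn't moved since the sled went home, the biscuit is in the blue ring under the head, the bystanders are in place and the arm is clear. Handing in.

```bash
python3 -c "
from cell import arm
print(arm.sign_off())"
```

```text
the job is handed in; nothing more can be done
None
```

The biscuit is pressed and lying in the nest under the press, and I handed the job in at about 25 s; no verdict was reported.

- **Placing:** I took the biscuit off the scale and laid it in the nest. A depth profile just before release showed it centred to about 1 mm. The release picture showed it seated with the fingers clear.
- **Sled:** I pushed it until it stopped dead, a travel of about 105 mm from where it started. The gap from the handle's rear face to the press head measured 32–33 mm, against 33 mm expected, so it is home.
- **Pressing:** I took the knob through the soft first stop. The foot met the biscuit with the knob about 37 mm down. I held a total of 17–18 N for about a second, then let it rise.
- **Last checks:**
  - The knob is back at its starting pixel in the top view, and its height matches to about 2–3 mm, which is within the depth noise.
  - The handle had not moved since the sled went home.
  - The biscuit is in the blue ring under the head.
  - The other kitchen things look untouched.
  - The arm is clear, and the force on it is only noise.

Two things disagreed along the way. The scene camera read the nest 3–5 mm off from the other two cameras, so I relied on the wrist and top views. During the hold, the tool also measured about 7 N sideways, the cause of which I did not look into.

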